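# Shim the rocking display riser

## Task

The wooden bottle riser on the tasting counter rocks because one of its four feet, the far left one as the robot sees it, is too short and hangs a few millimetres above the counter. Pick up the dark taper shim by its grip block and, keeping hold of it, slide its thin end along the counter under the middle of that foot until you feel it bind snugly between foot and counter, then let go and leave it there. Do not force it: the riser must stay level and where it is, and the bottles, tin and cup must be left alone.

Things in the scene. Friction and masses are not known exactly. Their poses are not given: they have to be found in the camera images.
- stand: Loose wooden riser, 260 (x) x 300 (y) mm, top 60 mm up, on four 40 mm square feet at its corners. Origin at counter level under its centre, z up; its axes are within 15 deg of the world's. About 2.6 kg with the tin and two bottles loose on it; it rests level on three feet, the foot at its +x +y corner is short. A push on the shim of about 10 N or more shoves the riser along or lifts that corner.
- short_foot (a point): Point at counter level straight below the middle of the short foot's outer face (which looks to the riser's +y; the shim goes in towards -y). Axes as the riser's. The foot is 40 mm wide in x and 40 mm deep in y, with free space behind it. The gap under its flat underside is 3.5 to 9.5 mm, different each time and not measured.
- shim: Loose dark hardwood taper shim flat on the counter, 30 mm wide, 50 g. Origin at its underside below the grip block's centre; +x to the thin tip, z up. Upright grip block 24 (x) x 30 (y) x 50 mm high. From it (x = 12 mm) a blade runs 120 mm to the tip (x = 132 mm): flat below, top sloping evenly from 14 to 2 mm. It meets the foot 15 to 75 mm in; then the push needed rises within 1 or 2 mm to several newtons.
- shim_tip (a point): Middle of the shim's thin tip, at its underside; axes as the shim's.
- tin: Steel oil tin 55 x 85 x 130 mm on the riser, bystander; origin under its centre.
- bottle_a: Small green oil bottle, 44 mm across, 135 mm high, standing on the riser, bystander; origin under its centre.
- bottle_b: A second small green oil bottle of the same size on the riser, bystander; origin under its centre.
- glass: Blue tasting cup, 60 mm across, 55 mm high, on the counter, bystander; origin under its centre.
Things that resemble listed ones, but are neither listed nor needed, are in the scene too. What is meant by the shim is not blue, purple or yellow, and is the smaller of those in its own colour.

How it is judged:
By the outcome, as a careful person would: the job done as asked, in the order asked, and still so for the second after the job is handed in, with the robot touching nothing.
It also fails if it takes over 48 s, if anything falls off the work surface, if the arm or the gripper's body presses on something with over 40 N, if the wrist force passes 120 N, or if a joint passes its speed limit or range.

## Robot

A 6-joint arm with a two-finger parallel gripper is mounted at the origin on the work surface. World frame = base frame: x ahead of the robot, y to its left, z up, the work surface at z = 0. Lengths are in m, angles in rad, forces in N, time in s.
With the tool pointing down it reaches from about 0.225 to 0.725 m from the base axis. Payload 3.1 kg.
Tool frame: the origin (TCP) lies midway between the tips of the shut fingers; the grasp point (between the pads) lies 19 mm behind it; x points along the fingers, z is the direction in which the jaws open and shut, and the axes are right-handed (so a half turn about x gives the same grasp; the last joint's range is limited). The gripper opens to 85 mm and grips with 20 to 120 N. Pads are 22 mm wide; open, the fingers measure 114 mm over their backs; the gripper's body (76 mm by 85 mm) begins 54 mm behind the grasp point. The pads swing forward as they close: fully open they stand 13 mm farther back than shut.
Start: joints at [-1.38, 0.048, 0.099, 1.622, 0, 1.443], TCP at [0.165, -0.499, 0.231] pointing down, gripper open.
Joint ranges: [-2.91, 2.91], [-0.99, 1.94], [-1.21, 1.42], [-2.12, 2.29], [-1.49, 1.47], [-3.14, 3.14]. Speed limits (rad/s): [2.79, 2.79, 3.14, 3.14, 3.14, 3.14].

## Interface

Orientations are given as a unit quaternion [x, y, z, w].
In Python, from plant import bot gives the robot as it stands.
- The arm moves only by the tool servo_tool, never from a script. Its argument "moves" is one flat list of numbers, 7 for each row, row after row: the shift along the tool's x, y, z in m, then the turn, a rotation vector about the tool's x, y, z in rad, then the opening, from -1 (shut) to 1 (fully open). In form: [dx, dy, dz, ax, ay, az, claw, dx, dy, dz, ax, ay, az, claw, ...]. A call has exactly 5 rows; each row is the pose to reach, as a shift and turn from the pose measured when the call began, along the tool's axes at that moment; what a row does not reach only later rows make up. A row lasts 1/10 s, in which the tool goes at most 50 mm and 8.59 degrees, less where a joint would pass 70% of its speed; a pose out of reach is approached as far as the arm can. A call with a gripper value outside its range is refused whole. The fingers move at their own pace and stop on an object; "newtons" is the grip in N (left out, the last holds). Time passes only in rows, so rows that repeat a pose let the fingers close, or fill a call up. It gives the time, the measured TCP pose, the force and the opening at its end, in the units of the state.
- bot.observe(): the state, without advancing time (a new reading comes with each control period).
- bot.camera(name): name is "side" or "top" or "wrist"; returns a dict with "img" (400x640x3 uint8, red, green, blue), "z_map" (400x640 float32, m along the optical axis (not along the pixel's ray), 0 where there is no reading), "vertical_fov" (degrees; the focal length in pixels is half the picture's height over the tangent of half this angle, whatever the lens; pixels are square), "cx", "cy" (the principal point, pixels), "extrinsics" (4x4, takes a point from camera to world coordinates). Camera axes: x right, y up, looking along -z (the intrinsics and any distortion apply to the point x, -y, -z); pixel columns grow to the right and rows downward; lengths in m; the calibration is good to about 2 mm. A picture is of the moment at which its call begins.
- bot.close_job(): hands the job in, once; it reports no verdict.
The state is a dict: "time_s": time; "joint_pos": joint angles; "joint_vel": joint speeds; "joint_efforts": joint torques, N m; "position": TCP position; "orientation": TCP orientation; "wrist_force": force on the tool from outside, world axes, zero at the start; "moment": the same for the moment, N m; "opening": opening from 0.0 (shut) to 1.0 (fully open).
Only numpy, scipy, OpenCV 4.12 (cv2) and the standard library are available. Lean on these libraries where they do the work, as an engineer would, in place of code of your own. Each camera call takes 0.05 s, during which the arm holds its last target.

## Working session

There is one attempt and no reset: what is moved stays moved. The work goes in short steps, Python scripts to look and compute and a tool call to move; the robot and the scene stay as the last step left them, time stands still between calls to the robot, and variables do not carry over. Pictures are saved under pics/ and viewed, and the job is handed in when it is done.

Besides the shell and the picture viewer there is one more tool, called after ">>>" as name(argument=value, ...) on one line, values as JSON. servo_tool: Moves the arm, as the interface text tells. Its arguments: {"type":"object","properties":{"moves":{"type":"array"},"newtons":{"type":"number"}},"required":["moves"]}

```bash
ls; mkdir -p pics
cat > h.py <<'E'
import numpy as np, cv2
from plant import bot
def snap(n,save):
    c=bot.camera(n); cv2.imwrite(f'pics/{save}.png',cv2.cvtColor(c['img'],cv2.COLOR_RGB2BGR))
    np.savez(f'pics/{save}.npz',**c); return c
def load(s): return dict(np.load(f'pics/{s}.npz'))
def f(c): return 200/np.tan(np.radians(float(c['vertical_fov']))/2)
def ptz(c,u,v,z):  # pixel on plane z
    F=f(c); E=c['extrinsics']; d=E[:3,:3]@np.array([(u-c['cx'])/F,-(v-c['cy'])/F,-1.]); o=E[:3,3]
    return o+d*(z-o[2])/d[2]
def ptd(c,u,v):
    F=f(c); E=c['extrinsics']; Z=float(c['z_map'][int(v),int(u)])
    return E[:3,:3]@(Z*np.array([(u-c['cx'])/F,-(v-c['cy'])/F,-1.]))+E[:3,3]
def crop(s,x0,y0,x1,y1,k,out):
    i=cv2.imread(f'pics/{s}.png')[y0:y1,x0:x1]; cv2.imwrite(f'pics/{out}.png',cv2.resize(i,None,fx=k,fy=k,interpolation=cv2.INTER_CUBIC))
E
python3 - <<'E'
from h import *
for n in ['top','side','wrist']:
    c=snap(n,n+'0'); print(n,{k:(v if np.size(v)<17 else v.shape) for k,v in c.items()})
print(bot.observe())
E
```

```text
pics
top {'img': (400, 640, 3), 'z_map': (400, 640), 'vertical_fov': 48.79564994442159, 'cx': 317.10467523104677, 'cy': 194.5133176495534, 'extrinsics': array([[-0.00658259,  0.99586576, -0.09059828,  0.45586321],
       [-0.99997709, -0.00641269,  0.00216622,  0.11247208],
       [ 0.00157629,  0.09061047,  0.99588516,  1.33210578],
       [ 0.        ,  0.        ,  0.        ,  1.        ]])}
side {'img': (400, 640, 3), 'z_map': (400, 640), 'vertical_fov': 43.833671575372065, 'cx': 318.58541108860993, 'cy': 194.1182362461084, 'extrinsics': array([[-0.94364517,  0.17698396, -0.27966137,  0.15369373],
       [-0.330879  , -0.48593485,  0.80894153,  1.30847058],
       [ 0.00727247,  0.85588784,  0.51711035,  0.84102052],
       [ 0.        ,  0.        ,  0.        ,  1.        ]])}
wrist {'img': (400, 640, 3), 'z_map': (400, 640), 'vertical_fov': 67.51455343081585, 'cx': 318.9610217900574, 'cy': 199.86778109584324, 'extrinsics': array([[ 3.13830818e-01,  9.04807804e-01,  2.87807322e-01,
         2.38733328e-01],
       [-9.49478708e-01,  2.99267570e-01,  9.44939380e-02,
        -4.
[... 185 characters left out ...]
}
{'time_s': 0.15, 'joint_pos': array([-1.37978130e+00,  4.86042216e-02,  9.79332239e-02,  1.62198364e+00,
        4.30576488e-05,  1.44300168e+00]), 'joint_vel': array([-1.36051082e-05, -2.76394842e-03,  4.66230468e-03, -6.02969744e-04,
       -9.46695164e-04,  1.71756139e-04]), 'joint_efforts': array([-1.49446632e-04, -3.39259386e+01,  3.20423913e+01,  1.54605514e-02,
       -2.97620400e-04,  1.04708850e-06]), 'position': array([ 0.16446699, -0.4980739 ,  0.23036149]), 'orientation': array([ 0.41475625,  0.57349463, -0.41383473,  0.57255741]), 'wrist_force': array([-0.42553817, -0.23754358, -0.47940997]), 'moment': array([0.01600555, 0.02046998, 0.02040175]), 'opening': 1.0003116808877424}
```

View pics/top0.png

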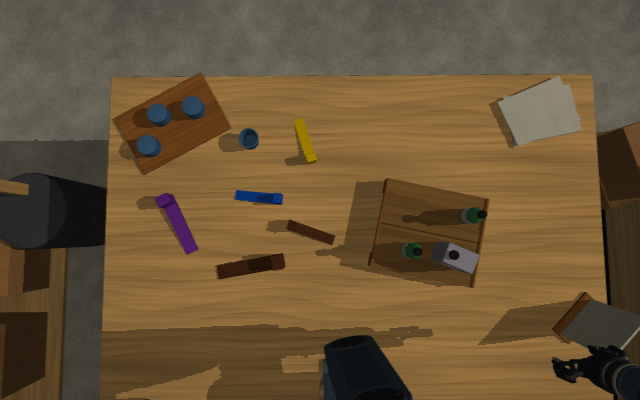

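View pics/side0.png

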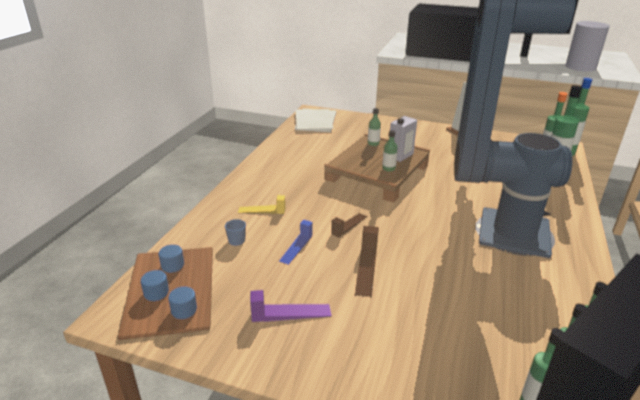

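Run:
```python
from h import *
crop('top0',205,170,405,290,4,'c1'); crop('side0',300,130,460,300,4,'c2')
crop('top0',340,160,500,300,5,'c3')
```

```text
(no output)
```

View pics/c1.png

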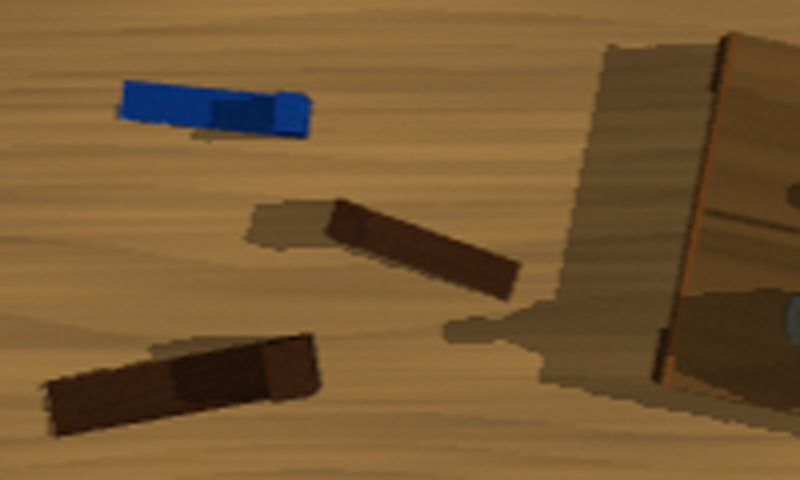

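View pics/c2.png

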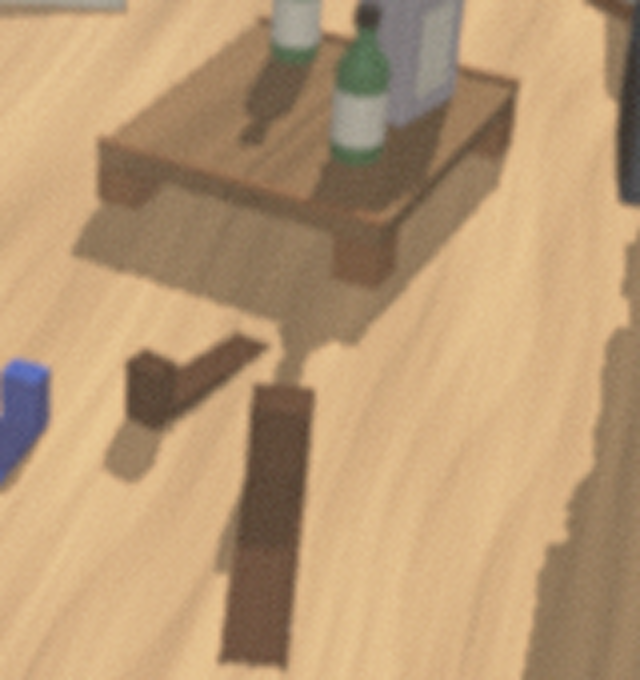

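View pics/c3.png

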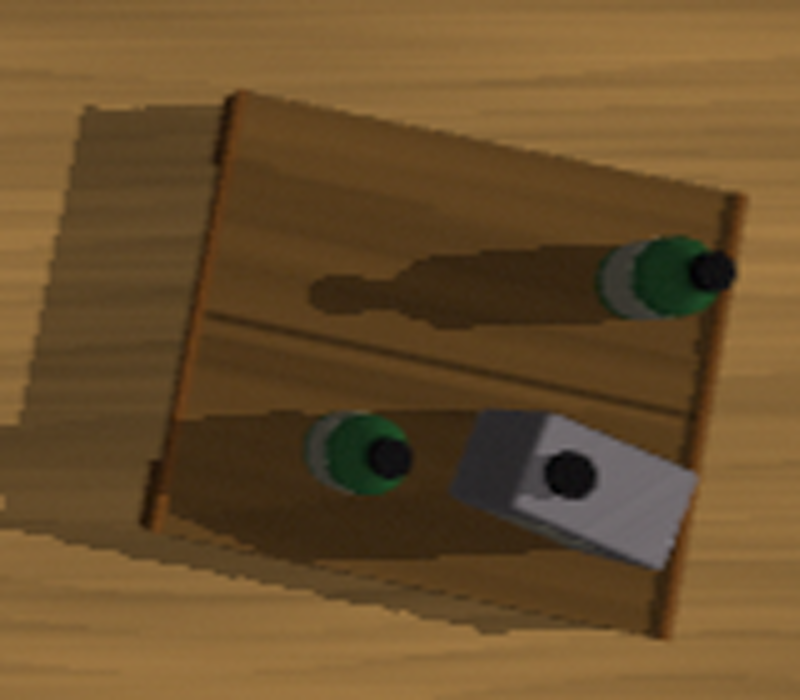

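Run:
```python
from h import *
c=load('top0')
P=[ptz(c,*p,.06)[:2] for p in [(387,178.4),(489.6,199.4),(473.6,286.6),(369,264.4)]]
P=np.array(P);print(P, P.mean(0))
for i in range(4):
    d=P[(i+1)%4]-P[i];print(np.linalg.norm(d),np.degrees(np.arctan2(d[1],d[0])))
# shim tip corners
for p in [(335,235.5),(332,245)]: print('tip',ptz(c,*p,.002))
for p in [(289.5,219.5),(286,229)]: print('blk',ptz(c,*p,.05))
# depth cloud
H,W=c['z_map'].shape;u,v=np.meshgrid(np.arange(W),np.arange(H));F=f(c);Z=c['z_map']
X=np.stack([Z*(u-c['cx'])/F,-Z*(v-c['cy'])/F,-Z],-1)@c['extrinsics'][:3,:3].T+c['extrinsics'][:3,3]
print('table z',np.median(X[300:320,200:300,2]), 'riser top', np.median(X[220:235,390:440,2]))
m=(X[...,2]>.045)&(X[...,2]<.07);m[:, :350]=0;m[:,510:]=0;m[:170]=0;m[295:]=0
pts=X[m][:,:2].astype(np.float32);r=cv2.minAreaRect(pts);print(r,cv2.boxPoints(r))
m=(X[...,2]>.04)&(X[...,2]<.065);m[:, :270]=0;m[:,345:]=0;m[:210]=0;m[250:]=0
print('block',X[m].mean(0),m.sum()); 
# shim colour mask
i=c['img'].astype(int);d=(i.sum(-1)<170);d[:, :280]=0;d[:,345:]=0;d[:210]=0;d[250:]=0
print(X[d].round(3)[:3],d.sum(),cv2.minAreaRect(np.argwhere(d)[:,::-1].astype(np.float32)))
```

```text
[[ 0.61732007 -0.09380654]
 [ 0.55416476 -0.38969782]
 [ 0.30571212 -0.33369693]
 [ 0.37020248 -0.037198  ]] [ 0.46184986 -0.21359982]
0.30255618282426516 -102.0484723788993
0.25468571531200046 167.29787752803514
0.3034314093738919 77.72893883579967
0.25351850002795784 -12.902435064866113
tip [0.45290018 0.05664037 0.002     ]
tip [0.42460283 0.06592543 0.002     ]
blk [0.50014641 0.1903365  0.05      ]
blk [0.47270252 0.20050585 0.05      ]
table z 0.0008559689158333939 riser top 0.06062235266200866
((0.46169906854629517, -0.21372824907302856), (0.30165040493011475, 0.26058605313301086), 77.7099838256836) [[ 0.30228734 -0.33336276]
 [ 0.55690145 -0.38883114]
 [ 0.6211108  -0.09409374]
 [ 0.36649668 -0.03862536]]
block [0.48379745 0.18438863 0.05007307] 85
[[ 0.5    0.198 -0.001]
 [ 0.499  0.192  0.051]
 [ 0.499  0.189  0.052]] 494 ((309.6872253417969, 231.89010620117188), (48.8049430847168, 10.148571968078613), 19.358993530273438)
```

```bash
cat >> h.py <<'E'
from scipy.spatial.transform import Rotation as Ro
def tool(yaw,ref=None):
    # x down, z horizontal with heading yaw
    x=np.array([0,0,-1.]);z=np.array([np.cos(yaw),np.sin(yaw),0]);return Ro.from_matrix(np.c_[x,np.cross(z,x),z])
def go(p,yaw_deg):
    s=bot.observe();R=Ro.from_quat(s['orientation']);p=np.array(p)
    best=min([tool(np.radians(yaw_deg+k)) for k in(0,180)],key=lambda T:(R.inv()*T).magnitude())
    print('t',s['time_s'],'pos',s['position'].round(4),'F',s['wrist_force'].round(2),'op',round(s['opening'],3),'q',s['joint_pos'].round(2))
    print('tool z heading',np.degrees(np.arctan2(*R.as_matrix()[[1,0],2])).round(2),'tool x',R.as_matrix()[:,0].round(4))
    print('shift',R.inv().apply(p-s['position']).round(4),'rot',(R.inv()*best).as_rotvec().round(4))
E
python3 - <<'E'
from h import *
go([.483,.186,.31],-19.5)
go([.36,-.2,.31],-19.5)
E
```

```text
t 0.15 pos [ 0.1645 -0.4981  0.2304] F [-0.43 -0.24 -0.48] op 1.0 q [-1.38  0.05  0.1   1.62  0.    1.44]
tool z heading -71.73 tool x [-3.0e-04  1.8e-03 -1.0e+00]
shift [-0.0785  0.5169 -0.5499] rot [-0.9116 -0.0016 -0.0011]
t 0.15 pos [ 0.1645 -0.4981  0.2304] F [-0.43 -0.24 -0.48] op 1.0 q [-1.38  0.05  0.1   1.62  0.    1.44]
tool z heading -71.73 tool x [-3.0e-04  1.8e-03 -1.0e+00]
shift [-0.0792  0.2791 -0.2219] rot [-0.9116 -0.0016 -0.0011]
```

>>> servo_tool(moves=[-0.05,0,0,0,0,0,1,-0.08,0.02,-0.015,-0.1,0,0,1,-0.08,0.05,-0.045,-0.2,0,0,1,-0.08,0.085,-0.075,-0.3,0,0,1,-0.08,0.12,-0.105,-0.4,0,0,1])

```text
time_s: 0.65
position: [0.246, -0.3597, 0.3105]
orientation: [0.292, 0.645, -0.291, 0.644]
wrist_force: [0.9, -0.1, -0.1]
opening: 1.003
```

Run:
```python
from h import *
go([.483,.186,.31],-19.5)
```

```text
t 0.65 pos [ 0.246  -0.3597  0.3105] F [ 0.9  -0.13 -0.13] op 1.003 q [-1.13 -0.14  0.07  1.79  0.    1.29]
tool z heading -48.66 tool x [ 0.      0.0018 -1.    ]
shift [ 0.0015  0.5384 -0.2531] rot [-0.5089 -0.001  -0.0015]
```

>>> servo_tool(moves=[0,0.045,-0.021,-0.05,0,0,1,0,0.09,-0.042,-0.1,0,0,1,0,0.135,-0.063,-0.15,0,0,1,0,0.18,-0.084,-0.2,0,0,1,0,0.225,-0.105,-0.25,0,0,1])

```text
time_s: 1.15
position: [0.3458, -0.1303, 0.3108]
orientation: [0.209, 0.676, -0.208, 0.676]
wrist_force: [2.1, -0.3, 0.5]
opening: 1.001
```

Run:
```python
from h import *
go([.483,.186,.26],-19.5)
```

```text
t 1.15 pos [ 0.3458 -0.1303  0.3108] F [ 2.15 -0.32  0.48] op 1.001 q [-0.54 -0.31 -0.06  1.82  0.    1.62]
tool z heading -34.26 tool x [ 5.0e-04  1.6e-03 -1.0e+00]
shift [ 0.0514  0.3386 -0.0646] rot [-0.2576 -0.0003 -0.0017]
```

>>> servo_tool(moves=[0,0.05,-0.01,-0.06,0,0,1,0,0.1,-0.02,-0.12,0,0,1,0,0.148,-0.03,-0.18,0,0,1,0,0.197,-0.04,-0.24,0,0,1,0.01,0.245,-0.05,-0.258,0,0,1])

```text
time_s: 1.65
position: [0.4422, 0.1, 0.3027]
orientation: [0.12, 0.696, -0.118, 0.698]
wrist_force: [1.6, -1.6, -0.1]
opening: 1.002
```

>>> servo_tool(moves=[0.01,0.05,0,0,0,0,1,0.02,0.09,0,0,0,0,1,0.03,0.09,0,0,0,0,1,0.03,0.09,0,0,0,0,1,0.03,0.09,0,0,0,0,1])

```text
time_s: 2.15
position: [0.4716, 0.1842, 0.2728]
orientation: [0.119, 0.696, -0.119, 0.698]
wrist_force: [0.0, 0.3, -0.3]
opening: 0.995
```

Run:
```python
from h import *
go([.483,.186,.20],-19.5)
snap('wrist','w1');crop('w1',0,0,640,400,1.25,'w1b')
```

```text
t 2.15 pos [0.4716 0.1842 0.2728] F [ 0.05  0.28 -0.32] op 0.995 q [0.24 0.01 0.14 1.7  0.   2.15]
tool z heading -19.39 tool x [ 2.2e-03  8.0e-04 -1.0e+00]
shift [0.0728 0.0054 0.01  ] rot [ 0.002   0.0018 -0.0015]
```

View pics/w1b.png

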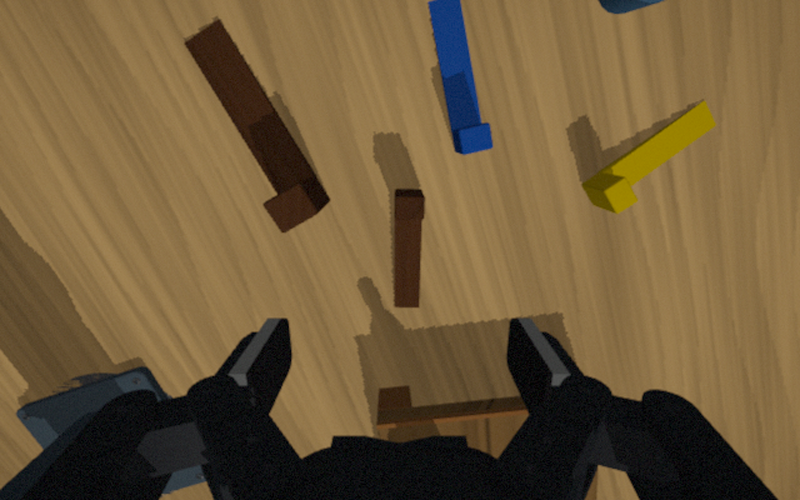

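Run:
```python
from h import *
crop('w1',290,140,370,255,6,'w1c')
```

```text
(no output)
```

View pics/w1c.png

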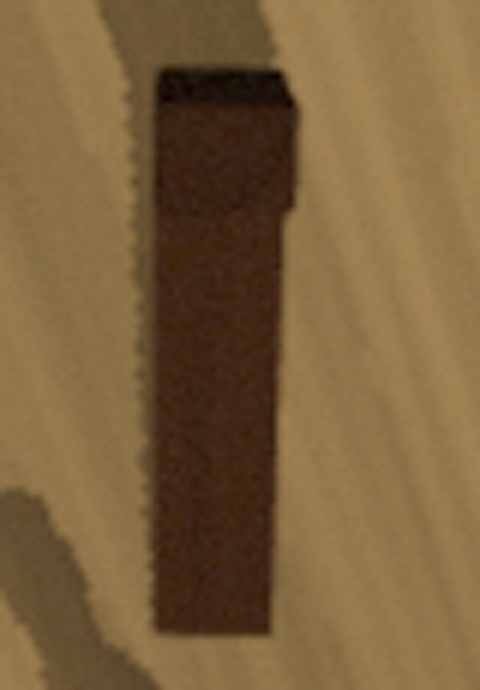

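Run:
```python
from h import *
c=load('w1')
t=[ptz(c,315.8,245.5,.001),ptz(c,335,245.5,.001)];b=[ptz(c,*p,.05) for p in [(316.3,157.5),(339.5,157.5),(316.7,175.3),(339.2,175.3)]]
t=np.array(t);b=np.array(b);print(t.round(4),b.round(4),c['extrinsics'][:3,3])
o=b.mean(0)[:2];tm=t.mean(0)[:2];d=tm-o;print('block',o,'tip',tm,np.linalg.norm(d),'yaw',np.degrees(np.arctan2(d[1],d[0])))
print('blk dims',np.linalg.norm(b[0]-b[1]),np.linalg.norm(b[0]-b[2]))
# blade right edge bottom: base (283,225)->tip(270,633); left (155,300)..(155,633)
```

```text
[[0.4262 0.0659 0.001 ]
 [0.4539 0.0562 0.001 ]] [[0.475  0.2007 0.05  ]
 [0.5019 0.1912 0.05  ]
 [0.468  0.1795 0.05  ]
 [0.4946 0.1701 0.05  ]] [0.4975381  0.25820001 0.41571752]
block [0.48489216 0.18537302] tip [0.44002188 0.06105593] 0.1321668734341242 yaw -109.84624298216028
blk dims 0.028476590352919745 0.022342832639850516
```

Run:
```python
from h import *
go([.4848,.1855,.015],-19.8)
```

```text
t 2.2 pos [0.4719 0.1839 0.2735] F [-0.01 -0.03  0.  ] op 1.002 q [0.24 0.01 0.15 1.7  0.   2.15]
tool z heading -19.43 tool x [ 0.0038  0.0013 -1.    ]
shift [0.2585 0.0051 0.0108] rot [ 0.0064  0.0031 -0.0024]
```

>>> servo_tool(moves=[0.04,0.005,0.011,0.006,0.003,-0.002,1,0.08,0.005,0.011,0.006,0.003,-0.002,1,0.125,0.005,0.011,0.006,0.003,-0.002,1,0.16,0.005,0.011,0.006,0.003,-0.002,1,0.18,0.005,0.011,0.006,0.003,-0.002,1])

```text
time_s: 2.7
position: [0.4831, 0.1832, 0.0911]
orientation: [0.122, 0.697, -0.123, 0.695]
wrist_force: [-0.1, 0.4, 1.1]
opening: 0.998
```

Run:
```python
from h import *
go([.4848,.1855,.015],-19.8)
```

```text
t 2.7 pos [0.4831 0.1832 0.0911] F [-0.13  0.37  1.08] op 0.998 q [ 0.23  0.05 -0.18  1.35  0.    2.15]
tool z heading -19.93 tool x [-2.9e-03 -5.0e-04 -1.0e+00]
shift [0.0761 0.0029 0.0011] rot [-0.0023 -0.0026  0.0015]
```

>>> servo_tool(moves=[0.03,0.002,0.001,-0.002,-0.003,0.001,1,0.05,0.002,0.001,-0.002,-0.003,0.001,1,0.065,0.002,0.001,-0.002,-0.003,0.001,1,0.076,0.002,0.001,-0.002,-0.003,0.001,1,0.076,0.002,0.001,-0.002,-0.003,0.001,1])

```text
time_s: 3.2
position: [0.4837, 0.1835, 0.0143]
orientation: [0.122, 0.697, -0.123, 0.696]
wrist_force: [-0.2, 0.2, 0.2]
opening: 1.002
```

Run:
```python
from h import *
go([.4848,.1855,.015],-19.8)
snap('side','s2');crop('s2',260,130,460,290,4,'s2c')
snap('wrist','w2')
```

```text
t 3.2 pos [0.4837 0.1835 0.0143] F [-0.24  0.21  0.21] op 1.002 q [ 0.23  0.1  -0.29  1.19 -0.    2.15]
tool z heading -19.92 tool x [-0.0016 -0.0011 -1.    ]
shift [-0.0007  0.0023  0.0004] rot [-0.0021 -0.0011  0.0016]
```

View pics/s2c.png

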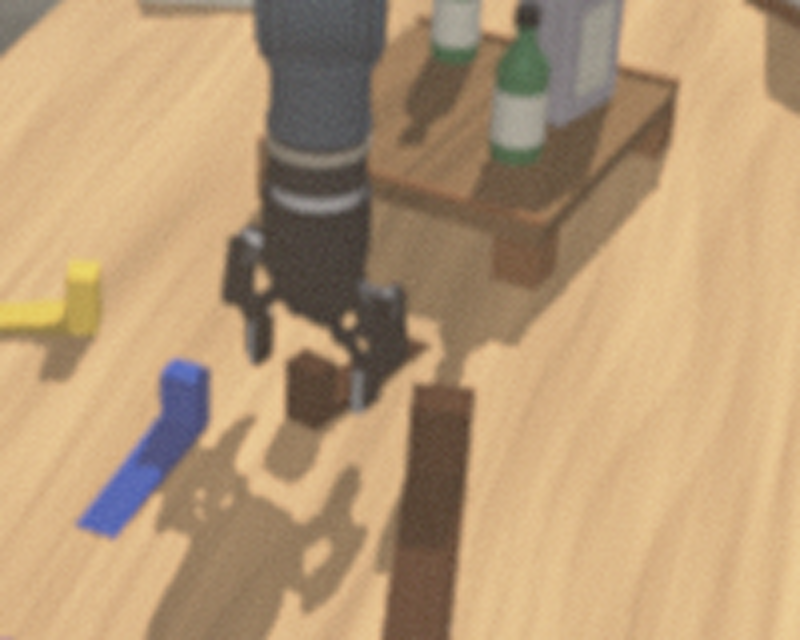

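View pics/w2.png

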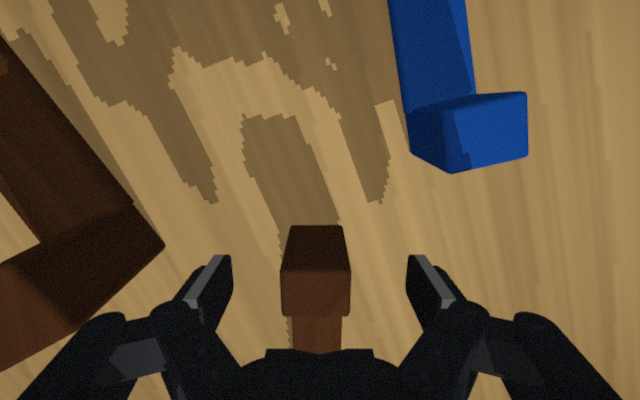

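>>> servo_tool(moves=[0,0.002,0,-0.002,-0.001,0.002,0,0,0.002,0,-0.002,-0.001,0.002,-0.5,0,0.002,0,-0.002,-0.001,0.002,-1,0,0.002,0,-0.002,-0.001,0.002,-1,0,0.002,0,-0.002,-0.001,0.002,-1], newtons=60)

```text
time_s: 3.8
position: [0.4865, 0.1864, 0.0169]
orientation: [0.122, 0.695, -0.12, 0.698]
wrist_force: [-0.1, 1.0, 3.4]
opening: 0.343
```

>>> servo_tool(moves=[0,0,0,0,0,0,-1,0,0,0,0,0,0,-1,0,0,0,0,0,0,-1,0,0,0,0,0,0,-1,0,0,0,0,0,0,-1])

```text
time_s: 4.3
position: [0.4866, 0.1865, 0.0169]
orientation: [0.122, 0.695, -0.12, 0.698]
wrist_force: [0.2, -0.2, 0.6]
opening: 0.342
```

Run:
```python
from h import *
go([.4848,.1855,.015],-19.8)
snap('wrist','w3')
```

```text
t 4.3 pos [0.4866 0.1865 0.0169] F [ 0.24 -0.16  0.6 ] op 0.342 q [ 0.24  0.1  -0.28  1.19  0.    2.15]
tool z heading -19.75 tool x [ 0.0049  0.0018 -1.    ]
shift [ 0.0019 -0.0015 -0.0013] rot [ 0.0009  0.004  -0.0033]
```

View pics/w3.png

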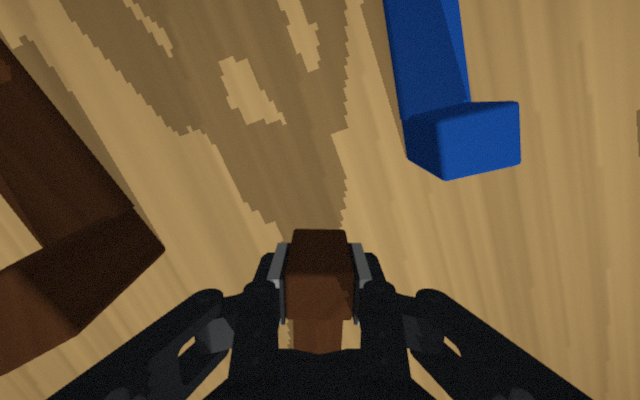

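Run:
```python
from h import *
c=load('top0')
for n,p in dict(yblk=(311,158),ytip=(298,122),bblk=(278,199),glass=(249,138)).items(): print(n,ptz(c,*p,.03).round(3))
C=np.array([.4617,-.2137]);y=np.radians(-12.3);X=np.array([np.cos(y),np.sin(y)]);Y=np.array([-np.sin(y),np.cos(y)])
s=load('side0');F=f(s);E=s['extrinsics']
def pr(p):
    q=E[:3,:3].T@(np.array(p)-E[:3,3]);return np.array([s['cx']+F*q[0]/-q[2],s['cy']-F*q[1]/-q[2]])
im=cv2.imread('pics/side0.png');k=6;x0,y0=310,130;im=cv2.resize(im[y0:y0+95,x0:x0+130],None,fx=k,fy=k,interpolation=cv2.INTER_CUBIC)
for lx,ly,z in [(.13,.15,.06),(-.13,.15,.06),(.13,-.15,.06),(-.13,-.15,.06),(.13,.15,.007),(.09,.15,.007),(.09,.11,.007),(-.13,.15,0),(-.09,.15,0),(-.13,.11,0)]:
    w=C+lx*X+ly*Y;q=pr([*w,z]);cv2.circle(im,tuple(int(v) for v in (q-[x0,y0])*k+k/2),3,(0,0,255),-1)
cv2.imwrite('pics/s0chk.png',im)
fp=C+.11*X+.15*Y;print('foot',fp)
go([*(fp+.157*Y),.040],-12.3)
```

```text
yblk [0.684 0.127 0.03 ]
ytip [0.794 0.166 0.03 ]
bblk [0.562 0.226 0.03 ]
glass [0.746 0.313 0.03 ]
foot [ 0.60112957 -0.09057651]
t 4.35 pos [0.4865 0.1865 0.0169] F [ 0.74 -0.32  1.5 ] op 0.342 q [ 0.24  0.1  -0.28  1.19  0.    2.15]
tool z heading -19.75 tool x [ 0.0048  0.0018 -1.    ]
shift [-0.0226 -0.0663  0.1812] rot [-0.13    0.0041 -0.003 ]
```

View pics/s0chk.png

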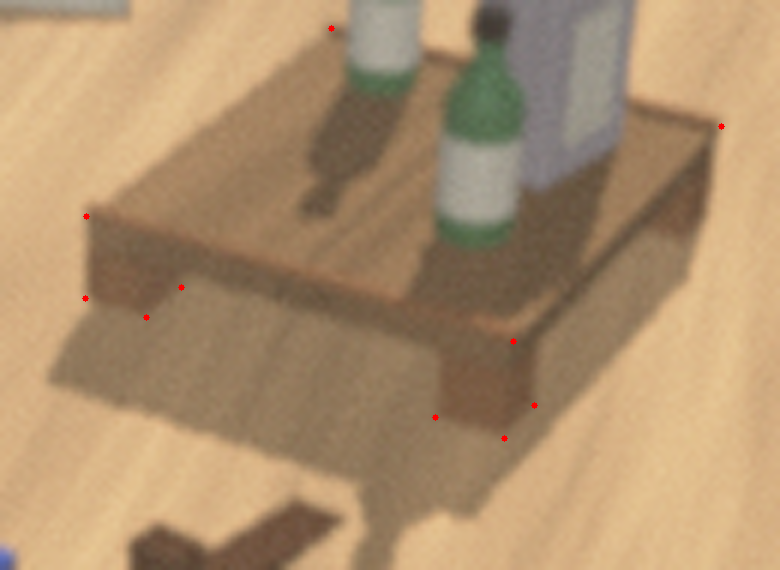

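>>> servo_tool(moves=[-0.012,0,0,0,0.002,-0.001,-1,-0.023,-0.004,0.01,-0.01,0.004,-0.003,-1,-0.023,-0.014,0.04,-0.03,0.004,-0.003,-1,-0.023,-0.028,0.075,-0.05,0.004,-0.003,-1,-0.023,-0.04,0.11,-0.075,0.004,-0.003,-1])

```text
time_s: 4.85
position: [0.5773, 0.1109, 0.041]
orientation: [0.095, 0.701, -0.094, 0.701]
wrist_force: [0.7, 1.6, -0.5]
opening: 0.341
```

Run:
```python
from h import *
go([.6345,.0628,.040],-12.3)
```

```text
t 4.85 pos [0.5773 0.1109 0.041 ] F [ 0.74  1.57 -0.48] op 0.341 q [ 0.08  0.25 -0.05  1.26  0.    1.91]
tool z heading -15.36 tool x [ 5.e-04  1.e-04 -1.e+00]
shift [ 0.001  -0.0313  0.0679] rot [-0.0534  0.0004 -0.0002]
```

>>> servo_tool(moves=[0,-0.012,0.025,-0.02,0,0,-1,0,-0.024,0.05,-0.04,0,0,-1,0.001,-0.031,0.068,-0.053,0,0,-1,0.001,-0.031,0.068,-0.053,0,0,-1,0.001,-0.031,0.068,-0.053,0,0,-1])

```text
time_s: 5.35
position: [0.6343, 0.063, 0.04]
orientation: [0.076, 0.703, -0.076, 0.703]
wrist_force: [-0.5, 0.2, -0.9]
opening: 0.342
```

Run:
```python
from h import *
go([.6345,.0628,.018],-12.3)
snap('top','t4');crop('t4',320,160,420,250,8,'t4c');snap('side','s4');crop('s4',290,120,420,220,6,'s4c')
```

```text
t 5.35 pos [0.6343 0.063  0.04  ] F [-0.46  0.24 -0.88] op 0.342 q [-0.01  0.38  0.1   1.29  0.    1.78]
tool z heading -12.37 tool x [-7.e-04  6.e-04 -1.e+00]
shift [ 0.022  -0.0002  0.0003] rot [-0.0012 -0.0008 -0.0004]
```

View pics/t4c.png

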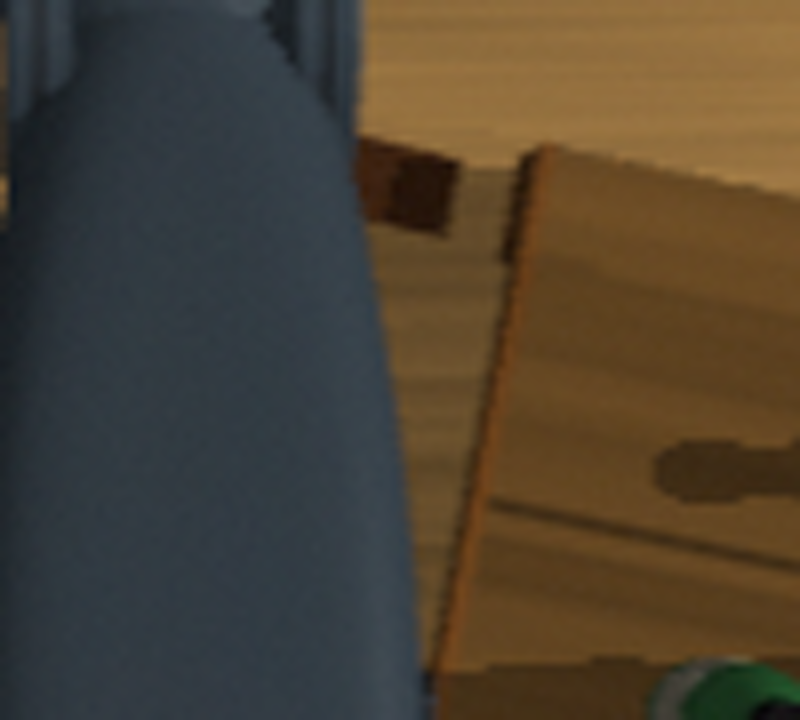

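View pics/s4c.png

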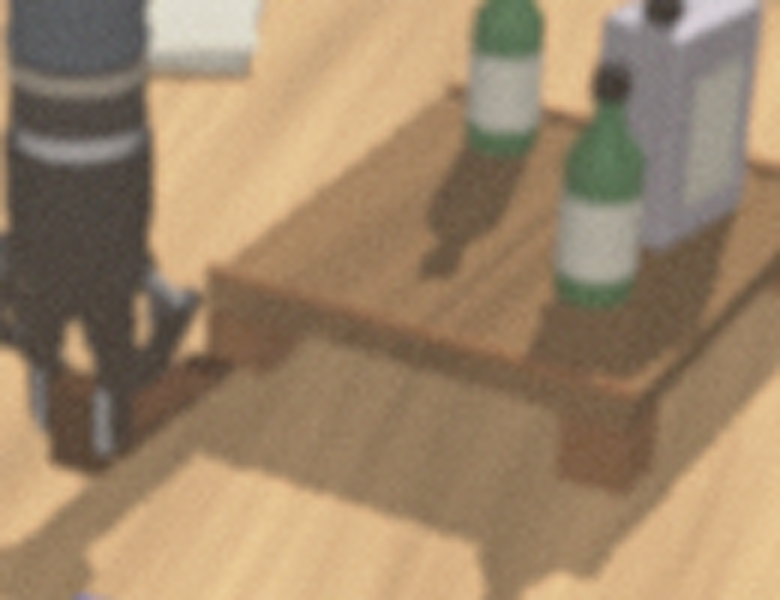

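Run:
```python
from h import *
c=load('t4')
Y=np.array([.213,.977]);X=np.array([.977,-.213]);fp=np.array([.6011,-.0906])
def loc(p): p=np.array(p[:2])-fp; return np.r_[p@X,p@Y].round(4)
for p in [(377.5,180.3),(375.6,189.5)]: print('tip',ptz(c,*p,.025),loc(ptz(c,*p,.025)))
for p in [(385.4,178.9),(382.9,192.7)]: print('foot',ptz(c,*p,.008),loc(ptz(c,*p,.008)))
print('tcp',loc([.6343,.063]))
```

```text
tip [ 0.61622817 -0.07098862  0.025     ] [0.0106 0.0224]
tip [ 0.58865408 -0.06480039  0.025     ] [-0.0177  0.0226]
foot [ 0.62242682 -0.09736428  0.008     ] [ 0.0223 -0.0021]
foot [ 0.58053584 -0.08895481  0.008     ] [-0.0204 -0.0028]
tcp [-0.0003  0.1571]
```

>>> servo_tool(moves=[0.01,0,0.0025,-0.001,0,0,-1,0.018,0,0.0025,-0.001,0,0,-1,0.021,0,0.0025,-0.001,0,0,-1,0.021,0,0.0025,-0.001,0,0,-1,0.021,0,0.0025,-0.001,0,0,-1])

```text
time_s: 5.95
position: [0.6359, 0.0634, 0.0188]
orientation: [0.075, 0.704, -0.075, 0.703]
wrist_force: [0.6, 0.1, 0.2]
opening: 0.342
```

Run:
```python
from h import *
go([.637,.0624,.0169],-12.3)
```

```text
t 5.95 pos [0.6359 0.0634 0.0188] F [0.62 0.06 0.23] op 0.342 q [-0.01  0.4   0.08  1.26  0.    1.78]
tool z heading -12.22 tool x [-1.1e-03  4.0e-04 -1.0e+00]
shift [ 0.0019 -0.0007  0.0013] rot [ 0.0014 -0.0012 -0.0002]
```

>>> servo_tool(moves=[0.001,0,0.001,0.001,0,0,-1,0.0015,0,0.001,0.001,0,0,-1,0.002,0,0.001,0.001,0,0,-1,0.002,0,0.001,0.001,0,0,-1,0.002,0,0.001,0.001,0,0,-1])

```text
time_s: 6.45
position: [0.637, 0.0631, 0.017]
orientation: [0.076, 0.703, -0.076, 0.703]
wrist_force: [-0.1, -0.2, 1.4]
opening: 0.346
```

Run:
```python
from h import *
go([.637,.0624,.0169],-12.3)
```

```text
t 6.45 pos [0.637  0.0631 0.017 ] F [-0.12 -0.16  1.37] op 0.346 q [-0.01  0.4   0.08  1.25  0.    1.78]
tool z heading -12.28 tool x [-7.e-04  4.e-04 -1.e+00]
shift [ 0.0001 -0.0007  0.0001] rot [ 0.0003 -0.0008 -0.0002]
```

>>> servo_tool(moves=[0.0005,0,0,0,0,0,-1,0.001,0,0,0,0,0,-1,0.001,0,0,0,0,0,-1,0.001,0,0,0,0,0,-1,0.001,0,0,0,0,0,-1])

```text
time_s: 6.95
position: [0.637, 0.0631, 0.0169]
orientation: [0.076, 0.703, -0.076, 0.703]
wrist_force: [-2.6, 0.1, 6.0]
opening: 0.349
```

Run:
```python
from h import *
go([.637,.0624,.0169],-12.3)
snap('side','s5');crop('s5',290,150,370,220,8,'s5c')
```

```text
t 6.95 pos [0.637  0.0631 0.0169] F [-2.6   0.05  6.04] op 0.349 q [-0.01  0.4   0.08  1.25  0.    1.78]
tool z heading -12.28 tool x [-5.e-04  3.e-04 -1.e+00]
shift [ 0.     -0.0007  0.0001] rot [ 0.0003 -0.0005 -0.0002]
```

View pics/s5c.png

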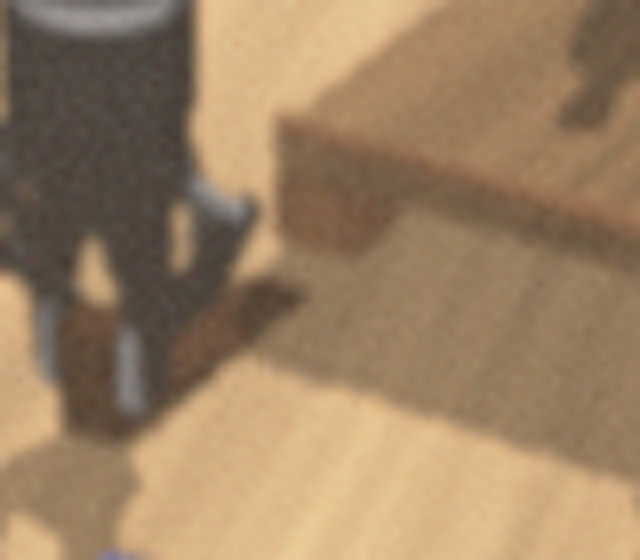

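Run:
```python
from h import *
C=np.array([.4617,-.2137]);y=np.radians(-12.3);X=np.array([np.cos(y),np.sin(y)]);Y=np.array([-np.sin(y),np.cos(y)])
s=load('side0');F=f(s);E=s['extrinsics']
def pr(p):
    q=E[:3,:3].T@(np.array(p)-E[:3,3]);return np.array([s['cx']+F*q[0]/-q[2],s['cy']-F*q[1]/-q[2]])
I=(cv2.imread('pics/side0.png').astype(float)+cv2.imread('pics/s5.png')+cv2.imread('pics/s4.png'))/3
I0=cv2.imread('pics/side0.png').astype(float)
g=I[...,2]
# profile along z, foot face: sample at lx across foot, ly=.15
def prof(im,cx):
    zs=np.arange(-.016,.05,.002);out=[]
    for z in zs:
        v=[]
        for lx in np.linspace(-.011,.011,9):
            q=pr([*(C+(cx+lx)*X+.15*Y),z]);v.append(cv2.getRectSubPix(im.astype(np.float32),(1,1),tuple(q))[0,0])
        out.append(np.mean(v))
    return zs,np.array(out)
for nm,im in [('s0 red',I0[...,2]),('s0 grn',I0[...,1]),('s0 blue',I0[...,0])]:
    z,a=prof(im,.11);z,b=prof(im,-.11)
    print(nm);print(np.c_[z*1000,a.round(0),b.round(0)].astype(int).T)
```

```text
s0 red
[[-16 -14 -12 -10  -8  -6  -4  -2   0   2   4   5   8  10  12  13  16  18
   20  22  24  26  27  30  32  34  36  38  40  42  44  46  48]
 [146 146 145 146 146 147 147 146 145 145 142 139 135 130 127 127 127 126
  126 127 126 125 125 127 127 125 123 122 121 121 121 123 125]
 [156 155 155 155 155 154 151 146 141 134 129 125 123 123 122 122 122 122
  123 123 123 123 122 121 122 121 120 119 119 118 118 118 119]]
s0 grn
[[-16 -14 -12 -10  -8  -6  -4  -2   0   2   4   5   8  10  12  13  16  18
   20  22  24  26  27  30  32  34  36  38  40  42  44  46  48]
 [121 121 121 121 122 121 121 120 120 119 116 112 106 100  97  96  96  95
   95  97  96  94  94  96  97  96  95  95  95  96  97  99 101]
 [128 128 128 128 128 127 123 119 112 105  99  94  92  92  91  91  92  91
   92  93  93  92  91  91  91  91  90  90  91  93  94  95  95]]
s0 blue
[[-16 -14 -12 -10  -8  -6  -4  -2   0   2   4   5   8  10  12  13  16  18
   20  22  24  26  27  30  32  34  36  38  40  42  44  46  48]
 [ 92  92  92  92  93  93  92  92  91  90  88  84  79  75  72  71  71  71
   71  72  71  70  70  71  72  71  70  71  71  72  74  76  77]
 [ 97  96  96  97  97  96  93  89  84  78  73  70  68  68  66  67  67  67
   67  68  68  68  67  66  67  67  67  67  69  70  70  71  72]]
```

>>> servo_tool(moves=[0,-0.007,0,0,0,0,-1,0,-0.015,0,0,0,0,-1,0,-0.023,0,0,0,0,-1,0,-0.029,0,0,0,0,-1,0,-0.03,0,0,0,0,-1])

```text
time_s: 7.5
position: [0.6307, 0.0327, 0.017]
orientation: [0.076, 0.703, -0.076, 0.703]
wrist_force: [0.8, 1.3, 1.5]
opening: 0.347
```

```bash
cat >> h.py <<'E'
def st():
    s=bot.observe();Y=np.array([.213,.977]);X=np.array([.977,-.213]);fp=np.array([.6011,-.0906])
    p=s['position'];F=s['wrist_force'];d=p[:2]-fp
    print('t',round(s['time_s'],2),'lat %.1f dep %.1f z %.1f mm'%(d@X*1e3,(.132-d@Y)*1e3,p[2]*1e3),'Fpush(resist +) %.2f Flat %.2f Fz %.2f'%(F[:2]@Y,F[:2]@X,F[2]),'M',s['moment'].round(2),'op',round(s['opening'],3),'head',np.degrees(np.arctan2(*Ro.from_quat(s['orientation']).as_matrix()[[1,0],2])).round(2))
E
python3 - <<'E'
from h import *
st()
E
```

```text
t 7.5 lat 2.7 dep 5.2 z 17.0 mm Fpush(resist +) 1.46 Flat 0.49 Fz 1.48 M [ 0.29 -0.14 -0.  ] op 0.347 head -12.35
```

Run:
```python
from h import *
snap('top','t6');crop('t6',340,160,410,220,10,'t6c')
```

```text
(no output)
```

View pics/t6c.png

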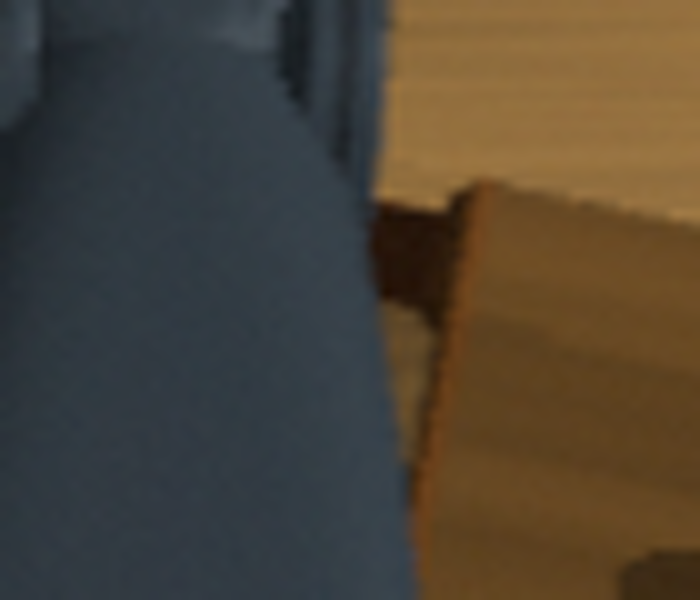

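>>> servo_tool(moves=[0,-0.002,0.0005,0,0,0,-1,0,-0.004,0.001,0,0,0,-1,0,-0.006,0.001,0,0,0,-1,0,-0.008,0.001,0,0,0,-1,0,-0.008,0.001,0,0,0,-1])

```text
time_s: 8.05
position: [0.63, 0.0244, 0.017]
orientation: [0.076, 0.703, -0.076, 0.703]
wrist_force: [0.3, 1.1, 0.7]
opening: 0.337
```

```bash
python3 -c "
from h import *
st()"
```

```text
t 8.05 lat 3.7 dep 13.5 z 17.0 mm Fpush(resist +) 1.18 Flat 0.09 Fz 0.72 M [ 0.13 -0.11 -0.01] op 0.337 head -12.36
```

>>> servo_tool(moves=[0,-0.002,0,0,0,0,-1,0,-0.004,0,0,0,0,-1,0,-0.006,0,0,0,0,-1,0,-0.0075,0,0,0,0,-1,0,-0.008,0,0,0,0,-1])

```text
time_s: 8.55
position: [0.6282, 0.0164, 0.0169]
orientation: [0.076, 0.703, -0.076, 0.703]
wrist_force: [0.5, 2.1, 1.4]
opening: 0.349
```

```bash
python3 -c "
from h import *
st()"
```

```text
t 8.55 lat 3.7 dep 21.7 z 16.9 mm Fpush(resist +) 2.12 Flat 0.04 Fz 1.38 M [ 0.27 -0.08 -0.02] op 0.349 head -12.37
```

>>> servo_tool(moves=[0,-0.001,0,0,0,0,-1,0,-0.002,0,0,0,0,-1,0,-0.003,0,0,0,0,-1,0,-0.003,0,0,0,0,-1,0,-0.003,0,0,0,0,-1])

```text
time_s: 9.05
position: [0.6275, 0.0133, 0.017]
orientation: [0.076, 0.703, -0.077, 0.703]
wrist_force: [0.4, 0.5, 1.7]
opening: 0.338
```

```bash
python3 -c "
from h import *
st()"
```

```text
t 9.05 lat 3.7 dep 24.9 z 17.0 mm Fpush(resist +) 0.56 Flat 0.33 Fz 1.72 M [ 0.15 -0.11  0.04] op 0.338 head -12.38
```

>>> servo_tool(moves=[0,-0.001,0,0,0,0,-1,0,-0.0015,0,0,0,0,-1,0,-0.002,0,0,0,0,-1,0,-0.002,0,0,0,0,-1,0,-0.002,0,0,0,0,-1])

```text
time_s: 9.55
position: [0.6271, 0.0113, 0.0169]
orientation: [0.076, 0.703, -0.077, 0.703]
wrist_force: [0.6, 0.8, 1.3]
opening: 0.344
```

>>> servo_tool(moves=[0,-0.001,0,0,0,0,-1,0,-0.0015,0,0,0,0,-1,0,-0.002,0,0,0,0,-1,0,-0.002,0,0,0,0,-1,0,-0.002,0,0,0,0,-1])

```text
time_s: 10.05
position: [0.6266, 0.0092, 0.017]
orientation: [0.076, 0.703, -0.077, 0.703]
wrist_force: [0.2, 1.2, 1.4]
opening: 0.342
```

```bash
python3 -c "
from h import *
st()"
```

```text
t 10.05 lat 3.7 dep 29.1 z 17.0 mm Fpush(resist +) 1.22 Flat -0.07 Fz 1.43 M [ 0.21 -0.06  0.01] op 0.342 head -12.39
```

>>> servo_tool(moves=[0,-0.001,0,0,0,0,-1,0,-0.0015,0,0,0,0,-1,0,-0.002,0,0,0,0,-1,0,-0.002,0,0,0,0,-1,0,-0.002,0,0,0,0,-1])

```text
time_s: 10.55
position: [0.6261, 0.0072, 0.017]
orientation: [0.076, 0.703, -0.077, 0.703]
wrist_force: [-0.2, 1.0, 1.5]
opening: 0.345
```

>>> servo_tool(moves=[0,-0.001,0,0,0,0,-1,0,-0.0015,0,0,0,0,-1,0,-0.002,0,0,0,0,-1,0,-0.002,0,0,0,0,-1,0,-0.002,0,0,0,0,-1])

```text
time_s: 11.05
position: [0.6257, 0.0051, 0.017]
orientation: [0.076, 0.703, -0.077, 0.703]
wrist_force: [-0.3, 1.0, 1.1]
opening: 0.341
```

>>> servo_tool(moves=[0,-0.001,0,0,0,0,-1,0,-0.0015,0,0,0,0,-1,0,-0.002,0,0,0,0,-1,0,-0.002,0,0,0,0,-1,0,-0.002,0,0,0,0,-1])

```text
time_s: 11.55
position: [0.6252, 0.0031, 0.0169]
orientation: [0.076, 0.703, -0.077, 0.703]
wrist_force: [-0.3, 0.4, 1.4]
opening: 0.346
```

>>> servo_tool(moves=[0,-0.001,0,0,0,0,-1,0,-0.0015,0,0,0,0,-1,0,-0.002,0,0,0,0,-1,0,-0.002,0,0,0,0,-1,0,-0.002,0,0,0,0,-1])

```text
time_s: 12.05
position: [0.6248, 0.001, 0.017]
orientation: [0.076, 0.703, -0.077, 0.703]
wrist_force: [0.5, 1.0, 0.8]
opening: 0.34
```

>>> servo_tool(moves=[0,-0.0005,0,0,0,0,-1,0,-0.001,0,0,0,0,-1,0,-0.0015,0,0,0,0,-1,0,-0.0015,0,0,0,0,-1,0,-0.0015,0,0,0,0,-1])

```text
time_s: 12.55
position: [0.6245, -0.0006, 0.017]
orientation: [0.076, 0.703, -0.077, 0.703]
wrist_force: [0.2, 0.8, 1.1]
opening: 0.343
```

>>> servo_tool(moves=[0,-0.0005,0,0,0,0,-1,0,-0.001,0,0,0,0,-1,0,-0.0015,0,0,0,0,-1,0,-0.0015,0,0,0,0,-1,0,-0.0015,0,0,0,0,-1])

```text
time_s: 13.05
position: [0.6241, -0.0021, 0.017]
orientation: [0.076, 0.703, -0.077, 0.703]
wrist_force: [0.4, 0.8, 0.4]
opening: 0.346
```

>>> servo_tool(moves=[0,-0.0005,0,0,0,0,-1,0,-0.001,0,0,0,0,-1,0,-0.0015,0,0,0,0,-1,0,-0.0015,0,0,0,0,-1,0,-0.0015,0,0,0,0,-1])

```text
time_s: 13.55
position: [0.6238, -0.0035, 0.0169]
orientation: [0.076, 0.703, -0.077, 0.703]
wrist_force: [-1.0, 1.5, 1.2]
opening: 0.344
```

>>> servo_tool(moves=[0,-0.0005,0,0,0,0,-1,0,-0.001,0,0,0,0,-1,0,-0.0015,0,0,0,0,-1,0,-0.0015,0,0,0,0,-1,0,-0.0015,0,0,0,0,-1])

```text
time_s: 14.05
position: [0.6235, -0.0048, 0.0169]
orientation: [0.076, 0.703, -0.077, 0.703]
wrist_force: [0.8, 1.8, 1.2]
opening: 0.341
```

>>> servo_tool(moves=[0,-0.0005,0,0,0,0,-1,0,-0.001,0,0,0,0,-1,0,-0.0012,0,0,0,0,-1,0,-0.0012,0,0,0,0,-1,0,-0.0012,0,0,0,0,-1])

```text
time_s: 14.55
position: [0.6233, -0.0058, 0.0169]
orientation: [0.076, 0.703, -0.077, 0.703]
wrist_force: [1.3, 3.2, 1.9]
opening: 0.345
```

```bash
python3 -c "
from h import *
st()"
```

```text
t 14.55 lat 3.6 dep 44.5 z 16.9 mm Fpush(resist +) 3.42 Flat 0.58 Fz 1.95 M [ 0.79 -0.24  0.02] op 0.345 head -12.4
```

>>> servo_tool(moves=[0,-0.0005,0,0,0,0,-1,0,-0.001,0,0,0,0,-1,0,-0.0012,0,0,0,0,-1,0,-0.0012,0,0,0,0,-1,0,-0.0012,0,0,0,0,-1])

```text
time_s: 15.05
position: [0.623, -0.0067, 0.0169]
orientation: [0.076, 0.703, -0.077, 0.703]
wrist_force: [0.6, 4.1, 0.8]
opening: 0.342
```

```bash
python3 -c "
from h import *
st()"
```

```text
t 15.05 lat 3.5 dep 45.4 z 16.9 mm Fpush(resist +) 4.15 Flat -0.30 Fz 0.80 M [ 1.11 -0.38  0.  ] op 0.342 head -12.39
```

>>> servo_tool(moves=[0,-0.0005,0,0,0,0,-1,0,-0.001,0,0,0,0,-1,0,-0.0012,0,0,0,0,-1,0,-0.0012,0,0,0,0,-1,0,-0.0012,0,0,0,0,-1])

```text
time_s: 15.55
position: [0.6229, -0.0072, 0.017]
orientation: [0.076, 0.703, -0.076, 0.703]
wrist_force: [1.0, 5.2, 1.4]
opening: 0.344
```

```bash
python3 -c "
from h import *
st()"
```

```text
t 15.55 lat 3.5 dep 45.9 z 17.0 mm Fpush(resist +) 5.34 Flat -0.10 Fz 1.44 M [ 1.34 -0.42  0.02] op 0.344 head -12.37
```

>>> servo_tool(moves=[0,0,0,0,0,0,-1,0,0,0,0,0,0,-0.2,0,0,0,0,0,0,0.2,0,0,0,0,0,0,0.4,0,0,0,0,0,0,0.4])

```text
time_s: 16.05
position: [0.6226, -0.0079, 0.0167]
orientation: [0.076, 0.703, -0.077, 0.703]
wrist_force: [0.3, -0.9, -0.2]
opening: 0.704
```

```bash
python3 -c "
from h import *
st()
snap('wrist','w7')"
```

```text
t 16.05 lat 3.4 dep 46.7 z 16.7 mm Fpush(resist +) -0.79 Flat 0.49 Fz -0.18 M [-0.03  0.05  0.03] op 0.704 head -12.41
```

View pics/w7.png

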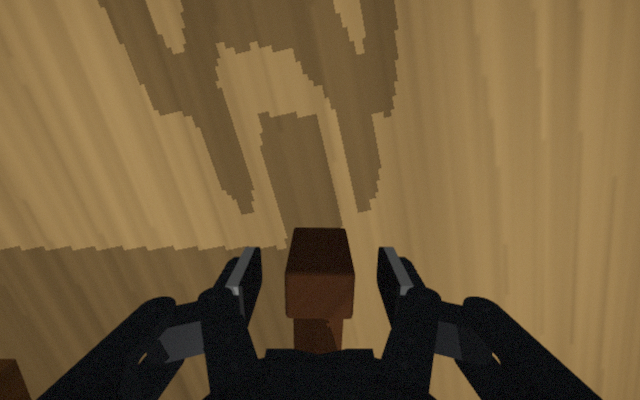

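>>> servo_tool(moves=[-0.02,0,0,0,0,0,0.4,-0.05,0,0,0,0,0,0.4,-0.09,0,0,0,0,0,0.4,-0.13,0,0,0,0,0,0.4,-0.17,0,0,0,0,0,0.4])

```text
time_s: 16.6
position: [0.6224, -0.008, 0.1883]
orientation: [0.076, 0.703, -0.077, 0.703]
wrist_force: [0.6, 0.6, 0.1]
opening: 0.696
```

>>> servo_tool(moves=[-0.03,0.03,0,0,0,0,0.4,-0.05,0.08,0,0,0,0,0.4,-0.05,0.13,-0.03,0,0,0,0.4,-0.05,0.18,-0.06,0,0,0,0.4,-0.05,0.22,-0.08,0,0,0,0.4])

```text
time_s: 17.1
position: [0.5951, 0.2115, 0.2385]
orientation: [0.076, 0.703, -0.077, 0.703]
wrist_force: [0.8, 0.3, -0.5]
opening: 0.695
```

>>> servo_tool(moves=[0,0.02,0,0,0,0,0.4,0,0.02,0,0,0,0,0.4,0,0.02,0,0,0,0,0.4,0,0.02,0,0,0,0,0.4,0,0.02,0,0,0,0,0.4])

```text
time_s: 17.6
position: [0.5997, 0.2296, 0.2384]
orientation: [0.077, 0.703, -0.078, 0.703]
wrist_force: [-0.4, -0.0, -0.3]
opening: 0.699
```

Run:
```python
from h import *
st()
c=snap('top','t8');crop('t8',330,160,500,300,4.6,'t8c');s=snap('side','s8');crop('s8',290,110,430,220,5.5,'s8c')
H,W=c['z_map'].shape;u,v=np.meshgrid(np.arange(W),np.arange(H))
def cloud(c):
    F=f(c);Z=c['z_map'];return np.stack([Z*(u-c['cx'])/F,-Z*(v-c['cy'])/F,-Z],-1)@c['extrinsics'][:3,:3].T+c['extrinsics'][:3,3]
for n in('top0','t8'):
    X=cloud(load(n));m=(X[...,2]>.045)&(X[...,2]<.07);m[:, :368]=0;m[:,510:]=0;m[:170]=0;m[295:]=0
    print(n,cv2.minAreaRect(X[m][:,:2].astype(np.float32)))
    P=X[m];A=np.c_[P[:,:2]-P[:,:2].mean(0),np.ones(len(P))];print('plane',np.linalg.lstsq(A,P[:,2],rcond=None)[0])
```

```text
t 17.6 lat -69.5 dep -180.5 z 238.4 mm Fpush(resist +) -0.11 Flat -0.34 Fz -0.27 M [ 0.02 -0.   -0.02] op 0.699 head -12.57
top0 ((0.46169906854629517, -0.21372824907302856), (0.30165040493011475, 0.26058605313301086), 77.7099838256836)
plane [-0.00082729 -0.00067788  0.06077179]
t8 ((0.4616893231868744, -0.21434321999549866), (0.3029567301273346, 0.2607888877391815), 77.73523712158203)
plane [-0.00140446 -0.0002328   0.06076876]
```

View pics/t8c.png

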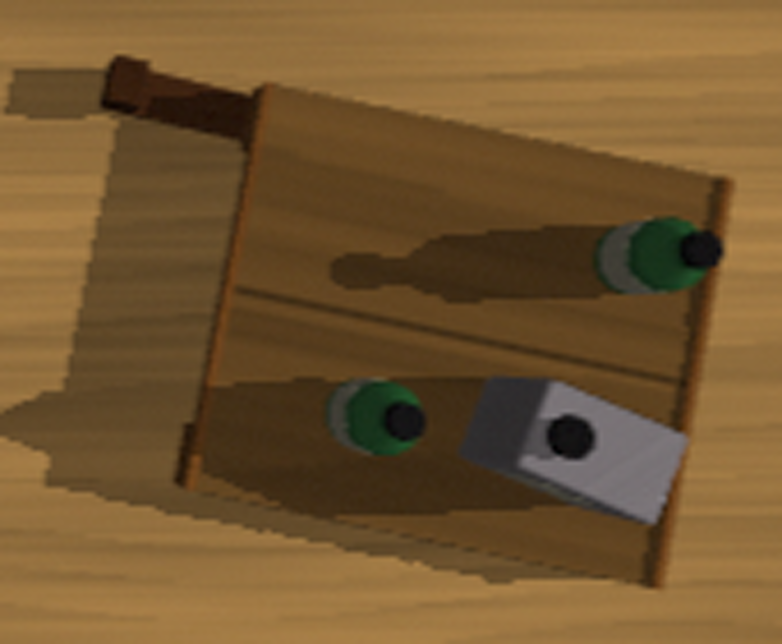

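View pics/s8c.png

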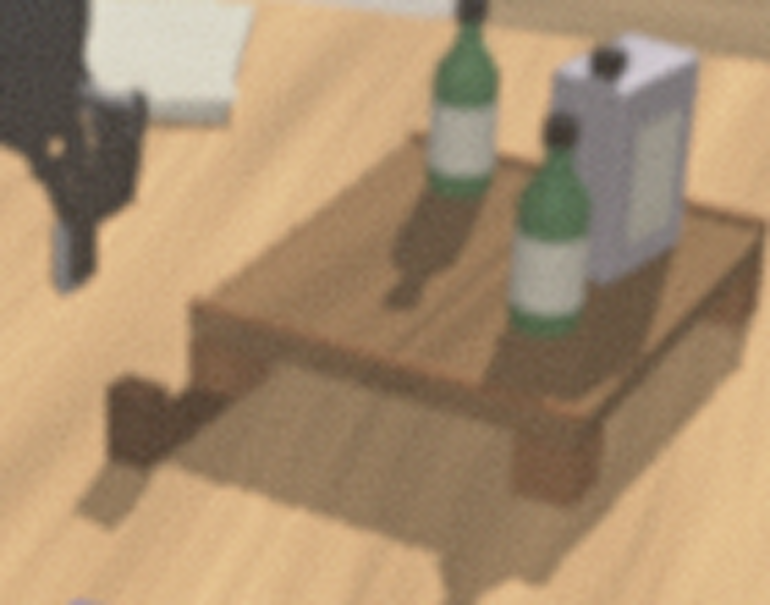

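Run:
```python
from h import *
crop('t8',345,165,405,210,13,'t8d')
```

```text
(no output)
```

View pics/t8d.png

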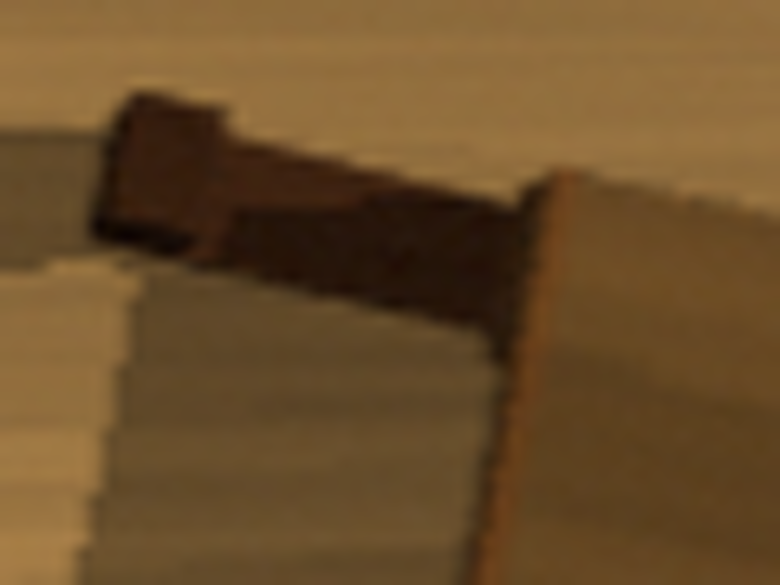

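```bash
python3 -c "
from plant import bot
print(bot.close_job())"
```

```text
the job is handed in; nothing more can be done
None
```

The smaller dark-brown shim is wedged under the riser's far-left foot, released, and the job is handed in. I gripped its block, lifted it over, set it flat on the counter and slid it straight in.

- **Fit:** it bound about 46 mm in. The push rose from about 1 N to 5.3 N over the last 2–3 mm, and I stopped there. An image estimate of the gap beforehand, about 6.6 mm, predicted the same depth.
- **Centring:** in the last top view the blade sits within about 1 mm of the middle of the foot.
- **Riser:** by depth map it shifted no more than about 0.6 mm and turned about 0.03°. Its tilt changed by less than 0.001 rad, which is within measurement noise.
- **Other items:** in the last pictures the bottles and tin stand as before. I kept the arm well away from the cup but took no closing measurement of it.
- **Robot:** the gripper is clear of everything, and about 17.7 s had passed when I handed in. No check failed.

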